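# Set a slab roller's gap by counted clicks and prove it with the gauge slat

### The job

Set the slab roller for 8 mm slabs: ease its gap lever towards the robot until you feel it come up against its closed stop, hold it there a moment with light pressure, then click it open away from the robot exactly three notches, one notch at a time, letting each click settle. Then prove the gap by sliding the dark hardwood gauge slat from the near half of the board squarely under the top roller until its end shows clear beyond the roller, and leave it lying flat there. Leave everything else where it is.

Things in the scene. Friction and masses are not known exactly. Their poses are not given: they have to be found in the camera images.
- slab_roller: table-top slab roller, fixed to the bench, turned a little from start to start: a board running along x between two green side plates (150 mm long, 158 mm tall, inner faces at y = +-154 mm), steel top roller across the middle, hand wheel at the -y end (to y = -310 mm, 210 mm tall), gap lever at +y. Origin: centre of the underside, on the bench; x: feed direction, away from the robot; z up
- board_mid (a point): middle of the grey board's top face, 75 mm above the bench, under the top roller. The board is 500 mm long (x) and 296 mm wide (y), smooth and level all along, also at the roller
- gap_lever: gap lever: dark steel arm turning about the machine's y direction. Origin on its turning axis, 112.5 mm above the bench, 210 mm from the machine's middle along y; its z points along the arm to the grip, its y is the machine's y. Leaning towards the robot (-x) closes the gap, away (+x) opens it. Move it by pushing or by holding the grip
- lever_grip (a point): middle of the lever's black thumb barrel, 20 mm in diameter, 45 mm long along y, standing out sideways (+y) from the end of the arm; 140 mm from the lever's axis and 27.5 mm from the lever's origin along y. It leans at most 45 degrees from upright (210 to 255 mm above the bench); free space before, behind and below it
- index_wheel (a point): centre of the steel index wheel (118 mm across) on the lever's shaft; a spring roller rides on its six teeth, which lie 0.157 rad apart (22 mm at the grip). Passing a tooth takes 4 to 8 N at the grip, fading to its crest; there the lever jumps ahead by itself into the notch behind the tooth and rests: one click. It starts in the first to fourth notch
- lever_clamp (a point): clamp of the lever on the plain shaft end, on the lever's axis. The lever was tightened at any angle up to 0.14 rad either way, so its lean does not tell the notch. On the closed side of the first tooth the wheel is smooth (1 to 2 N) for 0.05 to 0.25 rad up to the stop, which is set differently each time: find it by feel, count clicks from there
- roller_axis (a point): middle of the top roller's axis (roller 56 mm in diameter), raised by an eccentric as the lever opens. Its height above the bench is 103 mm plus the gap. It lies 12 mm before the machine's middle (x = -12 mm)
- closed_stop: steel peg of 10 mm diameter in the +y side plate, on the robot's side of the index wheel. A dog clamped on the shaft, adjustable by 0.2 rad, comes down on it when the lever is fully closed. It wants 4 N or more at the grip to seat, 8 to 12 N is right; the peg must not be struck or loaded with more than 40 N, some 18 N at the grip, so come up to it slowly
- gauge_slat: plain dark hardwood slat 180 x 30 x 8 mm, 28 to 46 g, lying on the near half of the board, roughly across it; both ends alike. Origin: centre of its underside, x along its length, z up. With the lever three notches open it slides under the roller with 1.5 mm to spare; at two notches it does not enter
- modelling_tool: bystander: boxwood modelling tool 200 mm long lying across the far half of the board, origin under the middle of its 160 mm handle
- glaze_bottle_a: bystander: white glaze jar, 90 mm across, 170 mm tall, standing on the bench, origin at the centre of its foot
- glaze_bottle_b: bystander: grey glaze bottle with a white cap and a blank paper label, 80 mm across, 190 mm tall, origin at the centre of its foot
- tea_bowl: bystander: unglazed terracotta bowl, 120 mm across, 65 mm tall, origin at the centre of its foot
- bisque_cup: bystander: unglazed terracotta cup, 80 mm across, 85 mm tall, origin at the centre of its foot
- plaster_mould: bystander: white plaster press mould 150 x 120 x 50 mm with a square hollow, origin at the centre of its underside
- loop_tool: bystander: loop trimming tool 185 mm long lying on the bench on the lever's side of the machine, origin under the middle
Not all that is in view belongs to the job. What is meant by the gauge_slat is not green, and is the larger of those in its own colour.

How it is judged:
On the way, in this order (a step that is already met when the one before it is completed fails the run):
1. the lever is held home: the stop dog bears on the closed stop with more than 6 N (contact force between closed_stop and anything else above 6 N), for 0.2 s.
2. one click: the lever rests in notch 1 (z of roller_axis in the frame of slab_roller between 0.10788 and 0.10908 m), for 0.2 s.
3. two clicks: the lever rests in notch 2 (z of roller_axis in the frame of slab_roller between 0.10987 and 0.11107 m), for 0.2 s.
4. three clicks: the lever rests in notch 3 (z of roller_axis in the frame of slab_roller between 0.1119 and 0.1131 m), for 0.2 s.
5. the gauge slat lies under the top roller (x of gauge_slat in the frame of slab_roller between -0.065 and 0.06 m and z of gauge_slat in the frame of slab_roller between 0.07 and 0.079 m and angle between the x axis of gauge_slat and the x axis of slab_roller, either way round below 0.26 rad), for 0.2 s.
At the end, for the whole second after the job is handed in: The lever rests in notch 3 (roller axis 112.5 mm above the bench, within 0.6 mm); the slat lies at rest, flat on the board under the roller, its middle from 65 mm before to 60 mm beyond the machine's middle (far end 25 mm or more past it), within 15 degrees of the feed direction (all of step 4 and all of step 5 and linear speed of gauge_slat below 0.02 m/s); the robot touches nothing.
It fails at once if the closed stop is struck or loaded with more than 40 N (contact force between closed_stop and anything else above 40 N).
It fails at once if a bystander is shifted by more than 30 mm (distance of any of modelling_tool, glaze_bottle_a, glaze_bottle_b, tea_bowl, bisque_cup, plaster_mould, loop_tool from where it was at the start of the episode above 0.03 m).
It also fails if it takes over 70 s, if anything falls off the work surface, if the arm or the gripper's body presses on something with over 40 N, if the wrist force passes 120 N, or if a joint passes its speed limit or range.

### The arm

A 6-joint arm with a two-finger parallel gripper is mounted at the origin on the work surface. World frame = base frame: x ahead of the robot, y to its left, z up, the work surface at z = 0. Lengths are in m, angles in rad, forces in N, time in s.
With the tool pointing down it reaches from about 0.35 to 0.925 m from the base axis. Payload 6.4 kg.
Tool frame: the origin (TCP) lies on the centre line of the jaws, within the pads' length; the fingertips stand 22 mm ahead of it and the grasp point (between the pads) lies 3 mm ahead of it (ctrl.tip_reach is the distance from the TCP to the fingertips, in m); z points along the fingers, y is the direction in which the jaws open and shut (so a half turn about z gives the same grasp; the last joint's range is limited). The gripper opens to 85 mm and grips with 20 to 120 N. Pads are 22 mm wide; open, the fingers measure 114 mm over their backs; the gripper's body (76 mm by 85 mm) begins 54 mm behind the grasp point. The pads swing forward as they close: fully open they stand 13 mm farther back than shut.
Start: joints at [-1.436, 0.245, 1.558, -0, 1.339, -0.174], TCP at [0.198, -0.619, 0.253] pointing down, gripper open.
Joint ranges: [-3.13, 3.13], [-1.02, 2.26], [0.13, 2.54], [-0.95, 4.09], [0.21, 2.88], [-2.74, 2.74]. Speed limits (rad/s): [2.57, 2.57, 3.14, 3.14, 3.14, 3.14].

### API

Orientations are given as a rotation vector (axis times angle).
In Python, from cell import get_obs, imaging, finish_job, ctrl gives the robot as it stands.
- The arm moves only by the tool step_arm, never from a script. Its argument "motion" is one flat list of numbers, 5 for each row, row after row: the opening, from -1 (shut) to 1 (fully open), so that 0 is half open, then the shift along the tool's x, y, z in mm, then the turn about the tool's z in rad. A call has 1 to 20 rows; each row is the pose to reach, as a shift and turn from the pose commanded when the call began, along the tool's axes at that moment; what a row does not reach only later rows make up. A row lasts 1/10 s, in which the tool goes at most 50 mm and 8.59 degrees, less where a joint would pass 70% of its speed; a pose out of reach is approached as far as the arm can. A call with a gripper value outside its range is refused whole. The fingers move at their own pace and stop on an object; "squeeze" is the grip in N (left out, the last holds). Time passes only in rows, so rows that repeat a pose let the fingers close. It gives the time, the measured TCP pose, the force and the opening at its end, in the units of the state.
- get_obs(): the state, without advancing time (a new reading comes with each control period).
- imaging.get_image(name): name is "side" or "top"; returns the picture (400x640x3 uint8, blue, green, red); there is no depth.
- imaging.camera_info(name): a dict with "fx", "fy", "cx", "cy" (pixels), "D" ([k1, k2, p1, p2, k3] as OpenCV has them; the pictures are not rectified), "view" (4x4, takes a point from world to camera coordinates). Camera axes: x right, y down, z forward; pixel columns grow to the right and rows downward; lengths in m; the calibration is good to about 2 mm. A picture is of the moment at which its call begins. camera_info takes no time and is no camera call.
- finish_job(): hands the job in, once; it reports no verdict.
The state is a dict: "time": time; "joint_pos": joint angles; "qd": joint speeds; "joint_torque": joint torques, N m; "tcp_pos": TCP position; "ee_rot": TCP orientation; "wrist_force": force on the tool from outside, world axes, zero at the start; "moment": the same for the moment, N m; "gripper_width": finger opening in m.
Only numpy, scipy, OpenCV 4.12 (cv2) and the standard library are available. Lean on these libraries where they do the work, as an engineer would, in place of code of your own. Each camera call takes 0.05 s, during which the arm holds its last target. There are 200 camera calls.

## Working session

There is one attempt and no reset: what is moved stays moved. The work goes in short steps, Python scripts to look and compute and a tool call to move; the robot and the scene stay as the last step left them, time stands still between calls to the robot, and variables do not carry over. Pictures are saved under pics/ and viewed, about 8 in all and at most 12, crops included, and the job is handed in when it is done.

Besides the shell and the picture viewer there is one more tool, called after "Request:" as name(argument=value, ...) on one line, values as JSON. step_arm: Moves the arm, as the interface text tells. Its arguments: {"type":"object","properties":{"motion":{"type":"array","items":{"type":"number"}},"squeeze":{"type":"number"}},"required":["motion"]}

```bash
ls; mkdir -p pics
python3 - <<'E'
from cell import get_obs, imaging, ctrl
import cv2,numpy as np
o=get_obs();print(o); print(ctrl.tip_reach)
for n in("side","top"):
    cv2.imwrite(f"pics/{n}0.png",imaging.get_image(n)); c=imaging.camera_info(n)
    print(n,c); V=np.array(c['view']); print(-V[:3,:3].T@V[:3,3])
E
```

```text
pics
{'time': 0.0, 'joint_pos': array([-1.43607553e+00,  2.45842615e-01,  1.55903847e+00, -5.66507490e-06,
        1.33867594e+00, -1.74079513e-01]), 'qd': array([-0.0018236 , -0.00037245,  0.00027353,  0.00036228, -0.00134284,
        0.00026712]), 'joint_torque': array([ 1.98735006e-05, -4.29505599e+01, -3.26129973e+01, -1.00296238e-04,
        5.35964034e-03, -1.83931888e-05]), 'tcp_pos': array([ 0.19749137, -0.61872457,  0.25214887]), 'ee_rot': array([-3.10227908e+00, -4.82837400e-01, -5.20303390e-05]), 'wrist_force': array([ 0.31691519, -0.26812967, -0.17802938]), 'moment': array([0.0049179 , 0.01389212, 0.00569394]), 'gripper_width': 0.08560311392306218}
0.022
side {'fx': 435.071898504405, 'fy': 435.071898504405, 'cx': 322.5860630606029, 'cy': 196.40581683107942, 'D': array([-0.11087704,  0.        ,  0.        ,  0.        ,  0.        ]), 'view': array([[ 0.85437244, -0.5195038 , -0.01278823, -0.47210633],
       [-0.41039749, -0.65943216, -0.62985961,  0.33232194],
       [ 0.31878149,  0.54338295, -0.77660372,  1.38616676],
       [ 0.        ,  0.        ,  0.        ,  1.        ]])}
[ 0.09785442 -0.77933663  1.27978102]
top {'fx': 407.1099244738602, 'fy': 407.1099244738602, 'cx': 319.93038799109576, 'cy': 197.53696867520677, 'D': array([0.02912041, 0.        , 0.        , 0.        , 0.        ]), 'view': array([[-0.01807537, -0.99979371,  0.009264  , -0.01550814],
       [-0.98077146,  0.01592917, -0.19450865,  0.56091479],
       [ 0.19432095, -0.01260169, -0.98085706,  1.36454775],
       [ 0.        ,  0.        ,  0.        ,  1.        ]])}
[ 0.28468868 -0.00724425  1.44767273]
```

View pics/side0.png

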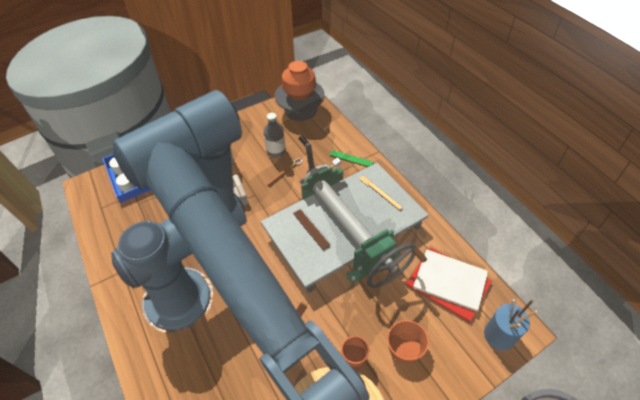

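View pics/top0.png

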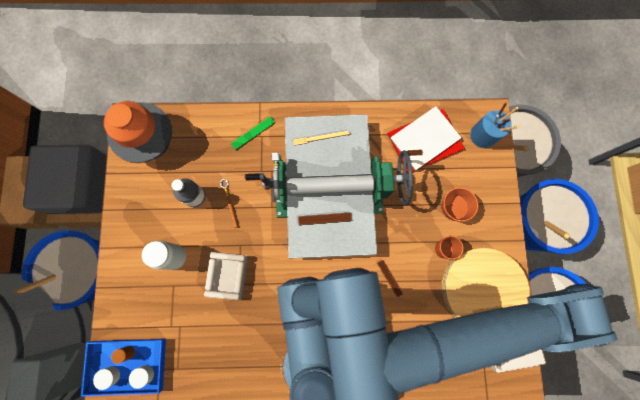

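```bash
cat > h.py <<'E'
import cv2,numpy as np
from cell import get_obs,imaging,ctrl
def cam(n):
    c=imaging.camera_info(n);K=np.array([[c['fx'],0,c['cx']],[0,c['fy'],c['cy']],[0,0,1]]);return K,np.array(c['D']),np.array(c['view'])
def ray(n,uv):
    K,D,V=cam(n);p=cv2.undistortPoints(np.array([[uv]],float),K,D)[0,0];R=V[:3,:3]
    return -R.T@V[:3,3],R.T@np.array([p[0],p[1],1])
def plane(n,uv,z):
    o,d=ray(n,uv);return o+d*(z-o[2])/d[2]
def tri(uvs,uvt):
    o1,d1=ray('side',uvs);o2,d2=ray('top',uvt)
    s=np.linalg.lstsq(np.c_[d1,-d2],o2-o1,rcond=None)[0];a=o1+s[0]*d1;b=o2+s[1]*d2
    return (a+b)/2,np.linalg.norm(a-b)
def proj(n,P):
    K,D,V=cam(n);return cv2.projectPoints(np.atleast_2d(np.array(P,float)),cv2.Rodrigues(V[:3,:3])[0],V[:3,3],K,D)[0][:,0]
E
python3 - <<'E'
from h import *
t=cv2.imread('pics/top0.png');s=cv2.imread('pics/side0.png')
hsv=cv2.cvtColor(t,cv2.COLOR_BGR2HSV)
m=((hsv[...,1]<40)&(hsv[...,2]>110)).astype(np.uint8); m[:110]=0;m[262:]=0;m[:,:280]=0;m[:,385:]=0
cv2.imwrite('/tmp/m.png',m*255)
# board edges via near part rows 222-250, left/right
ys,xl,xr=[],[],[]
for y in list(range(120,150))+list(range(225,250)):
    x=np.where(m[y])[0]
    if len(x)>40: ys.append(y);xl.append(x.min()-.5);xr.append(x.max()+.5)
L=np.array([plane('top',(a,b),.075) for a,b in zip(xl,ys)]);R=np.array([plane('top',(a,b),.075) for a,b in zip(xr,ys)])
for P in(L,R):
    p=np.polyfit(P[:,0],P[:,1],1);print('edge slope',p,np.std(P[:,1]-np.polyval(p,P[:,0])))
# near/far edge
for rng in (range(300,366),):
    N=[];F=[]
    for x in rng:
        y=np.where(m[:,x])[0];N.append(plane('top',(x,y.max()+.5),.075));F.append(plane('top',(x,y.min()-.5),.075))
    for P in(np.array(N),np.array(F)):
        p=np.polyfit(P[:,1],P[:,0],1);print('end',p,np.std(P[:,0]-np.polyval(p,P[:,1])))
# slat
d=((hsv[...,2]<130)&(hsv[...,1]>100)&(hsv[...,0]<20)).astype(np.uint8);d[:208]=0;d[232:]=0;d[:,:292]=0;d[:,360:]=0
c=max(cv2.findContours(d,0,2)[0],key=cv2.contourArea)
q=np.array([plane('top',p[0],.083)[:2] for p in c],np.float32);print('slat',cv2.minAreaRect(q))
a=cv2.resize(t[130:230,230:310],None,fx=5,fy=5,interpolation=2);b=cv2.resize(s[120:220,270:350],None,fx=5,fy=5,interpolation=2)
cv2.imwrite('pics/c1.png',np.hstack([a,b]))
E
```

```text
edge slope [0.02284259 0.07577751] 0.0013112443770470544
edge slope [ 0.02675432 -0.22102717] 0.0012144591252926506
end [-0.02995368  0.35520644] 0.0009444049264393629
end [-0.02578213  0.85284486] 0.0010275139771373238
slat ((0.4828796088695526, -0.039428599178791046), (0.02740764245390892, 0.17463676631450653), 3.6097044944763184)
```

View pics/c1.png

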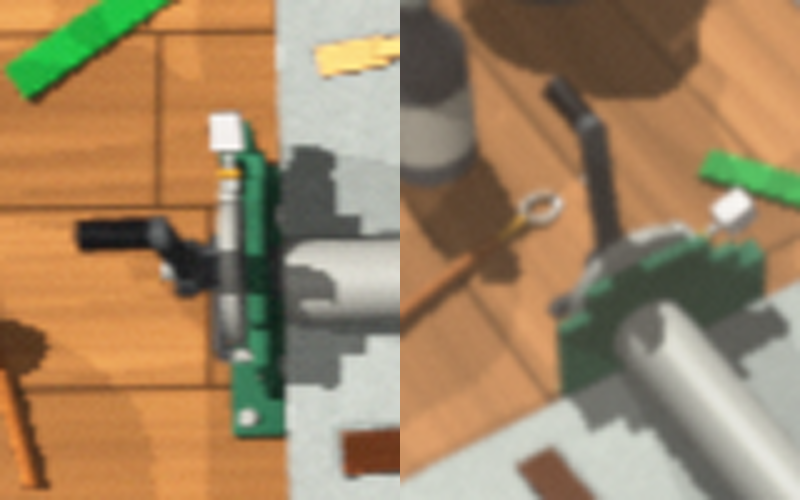

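```bash
cat >> h.py <<'E'
YAW=.0263; C0=np.array([.6056,-.0577]); RM=np.array([[np.cos(YAW),-np.sin(YAW)],[np.sin(YAW),np.cos(YAW)]])
def w2m(p): return np.r_[RM.T@(np.array(p)[:2]-C0),p[2]]
def m2w(p): return np.r_[RM@np.array(p)[:2]+C0,p[2]]
def goto(pw,yaw=None):
    """shift in tool mm + turn from present tcp"""
    o=get_obs();R=cv2.Rodrigues(o['ee_rot'])[0];y0=np.arctan2(R[1,0],R[0,0])
    print('t',o['time'],'tcp',o['tcp_pos'].round(4),'shift mm',(R.T@(np.array(pw)-o['tcp_pos'])*1000).round(1),'turn',None if yaw is None else round((y0-yaw+np.pi)%(2*np.pi)-np.pi,3),'F',o['wrist_force'].round(1),'w',o['gripper_width'])
E
python3 - <<'E'
from h import *
for s,t in(((304,141),(252.8,177)),((300,137.6),(245.6,177)),((307.6,144),(260,177)),((307.6,144),(262,176))):
    p,e=tri(s,t);print(p,e,w2m(p),'r',np.hypot(w2m(p)[0],p[2]-.1125),'lean',np.arctan2(w2m(p)[0],p[2]-.1125))
for a in np.radians([-45,-20,0,20,45]):
    P=m2w([.14*np.sin(a),.2375,.1125+.14*np.cos(a)]);print(a,P,proj('top',P),proj('side',P))
print(m2w([0,.21,.1125]),plane('top',(185,195),.19),plane('top',(325,219),.083))
goto([.6,.18,.36],1.597)
E
```

```text
[0.58891313 0.17788506 0.25508366] 0.0033878048268414004 [-0.01048592  0.23594241  0.25508366] r 0.14296872292039497 lean -0.07341009682293763
[0.5876228  0.19996721 0.25468136] 8.563694784249013e-05 [-0.01119511  0.25805085  0.25468136] r 0.14262141706414583 lean -0.07857615952629776
[0.58886068 0.15543803 0.25884398] 0.005876880370874235 [-0.01112864  0.21350451  0.25884398] r 0.14676650602143382 lean -0.07589835299660853
[0.58796583 0.14916615 0.26545685] 0.0014236728849236916 [-0.01218812  0.20725833  0.26545685] r 0.15344167637596443 lean -0.07951538188242688
-0.7853981633974483 [0.50039376 0.1771146  0.21149495] [[254.95982348 207.89291887]] [[281.64392507 160.24108276]]
-0.3490658503988659 [0.55148821 0.17845869 0.24405697] [[253.14301132 189.3896288 ]] [[293.99043161 147.52233106]]
0.0 [0.59935447 0.17971787 0.2525    ] [[252.51325593 173.31987808]] [[305.95941194 140.2659157 ]]
0.3490658503988659 [0.64722073 0.18097704 0.24405697] [[252.73271546 158.87710903]] [[317.87864571 136.72927379]]
0.7853981633974483 [0.69831518 0.18232113 0.21149495] [[254.08969275 146.30392608]] [[330.20699277 137.98243728]]
[0.60007764 0.15222738 0.1125    ] [0.54882074 0.39924039 0.19      ] [ 0.48077497 -0.04058458  0.083     ]
t 0.1 tcp [ 0.1975 -0.6188  0.2523] shift mm [ 626.3 -638.9 -106.4] turn -1.288 F [-0.4 -0.4  0.1] w 0.0853790423776325
```

Request:
step_arm(motion=[0.2,0,0,-106,-0.4,0.2,626,-650,-106,-1.288,0.2,626,-650,-106,-1.288,0.2,626,-650,-106,-1.288,0.2,626,-650,-106,-1.288,0.2,626,-650,-106,-1.288,0.2,626,-650,-106,-1.288,0.2,626,-650,-106,-1.288,0.2,626,-650,-106,-1.288,0.2,626,-650,-106,-1.288,0.2,626,-650,-106,-1.288,0.2,626,-650,-106,-1.288,0.2,626,-650,-106,-1.288,0.2,626,-650,-106,-1.288,0.2,626,-650,-106,-1.288,0.2,626,-650,-106,-1.288,0.2,626,-650,-106,-1.288,0.2,626,-650,-106,-1.288,0.2,626,-650,-106,-1.288,0.2,626,-650,-106,-1.288])

```text
time: 2.1
tcp_pos: [0.5971, 0.1946, 0.3581]
ee_rot: [-2.185, -2.255, 0.0]
wrist_force: [-0.2, 0.2, -0.2]
gripper_width: 0.0515
```

Run:
```python
from h import *
cv2.imwrite('pics/x.png',imaging.get_image('top'))
goto([.593,.180,.252],1.597)
```

```text
t 2.15 tcp [0.5967 0.193  0.358 ] shift mm [-12.9  -3.9 106. ] turn 0.004 F [-0.6 -2.  -0.4] w 0.05126131312633099
```

Request:
step_arm(motion=[0.2,-13,-8,0,0,0.2,-13,-8,30,0,0.2,-13,-8,60,0,0.2,-13,-8,90,0,0.2,-13,-8,110,0,0.2,-13,-8,123,0,0.2,-13,-8,123,0,0.2,-13,-8,123,0])

```text
time: 2.95
tcp_pos: [0.589, 0.1762, 0.2375]
ee_rot: [2.193, 2.248, 0.002]
wrist_force: [-0.3, 0.3, 0.3]
gripper_width: 0.0512
```

Run:
```python
from h import *
goto([.589,.180,.235],1.597)
t=imaging.get_image('top');s=imaging.get_image('side')
cv2.imwrite('pics/c2.png',np.hstack([cv2.resize(i[y:y+100,x:x+80],None,fx=5,fy=5,interpolation=2) for i,x,y in((t,220,130),(s,265,90))]))
goto([.589,.180,.235],1.597)
```

```text
t 2.95 tcp [0.589  0.1762 0.2375] shift mm [3.8 0.1 2.5] turn -0.001 F [-0.3  0.3  0.3] w 0.0511697799663663
t 3.05 tcp [0.5895 0.1767 0.2383] shift mm [ 3.3 -0.5  3.3] turn -0.001 F [-0.  -0.6 -0.3] w 0.05123492296902112
```

View pics/c2.png

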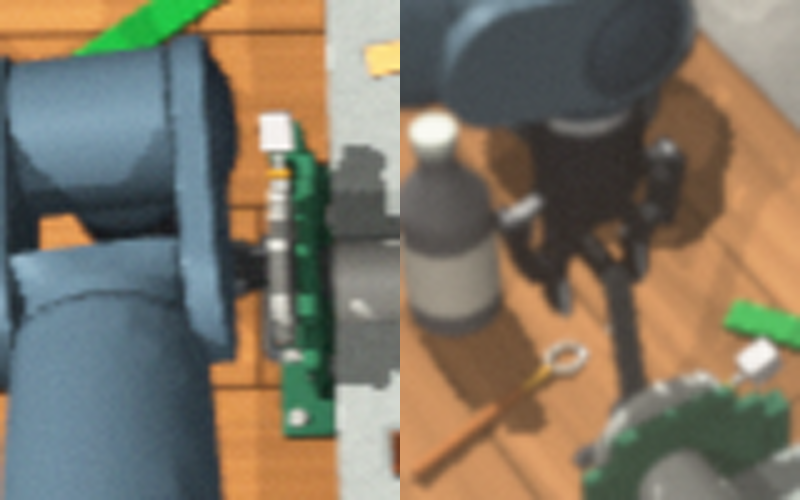

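Request:
step_arm(motion=[0.2,2,-6,0,0,0.2,2,-10,0,0,0.2,2,-13,0,0,0.2,2,-15,0,0,0.2,2,-17,0,0,0.2,2,-19,0,0])

```text
time: 3.65
tcp_pos: [0.5702, 0.1788, 0.2365]
ee_rot: [2.192, 2.249, 0.003]
wrist_force: [4.2, 1.9, -1.5]
gripper_width: 0.0513
```

Request:
step_arm(motion=[0.2,0,-1,0,0,0.2,0,-2,0,0,0.2,0,-3,0,0,0.2,0,-4,0,0])

```text
time: 4.05
tcp_pos: [0.5655, 0.1785, 0.2363]
ee_rot: [-2.192, -2.25, 0.0]
wrist_force: [2.7, 2.0, -0.1]
gripper_width: 0.0516
```

Request:
step_arm(motion=[0.2,0,-1.5,0,0,0.2,0,-3,0,0,0.2,0,-4.5,0,0,0.2,0,-6,0,0])

```text
time: 4.45
tcp_pos: [0.5592, 0.1781, 0.236]
ee_rot: [-2.192, -2.25, 0.002]
wrist_force: [0.3, 0.2, -0.3]
gripper_width: 0.051
```

Request:
step_arm(motion=[0.2,0,-3,0,0,0.2,0,-5,0,0,0.2,0,-7,0,0,0.2,0,-8.5,0,0,0.2,0,-10,0,0,0.2,0,-11.5,0,0])

```text
time: 5.05
tcp_pos: [0.5486, 0.1779, 0.236]
ee_rot: [2.192, 2.249, 0.002]
wrist_force: [4.8, 0.2, -3.8]
gripper_width: 0.0514
```

Request:
step_arm(motion=[0.2,0,-1,0,0,0.2,0,-2,0,0,0.2,0,-3,0,0])

```text
time: 5.35
tcp_pos: [0.5452, 0.1778, 0.2362]
ee_rot: [2.192, 2.25, -0.0]
wrist_force: [3.2, 0.7, -2.7]
gripper_width: 0.0513
```

Request:
step_arm(motion=[0.2,0,-1.5,0,0,0.2,0,-3,0,0,0.2,0,-4.5,0,0,0.2,0,-6,0,0])

```text
time: 5.75
tcp_pos: [0.5388, 0.1778, 0.2365]
ee_rot: [-2.192, -2.25, 0.001]
wrist_force: [0.1, -0.6, 0.8]
gripper_width: 0.051
```

Request:
step_arm(motion=[0.2,0,-3,5,0,0.2,0,-5,10,0,0.2,0,-7,10,0,0.2,0,-8.5,10,0,0.2,0,-10,10,0,0.2,0,-11,10,0])

```text
time: 6.35
tcp_pos: [0.5283, 0.1775, 0.2265]
ee_rot: [2.192, 2.25, 0.001]
wrist_force: [1.5, -0.3, -0.8]
gripper_width: 0.0511
```

Request:
step_arm(motion=[0.2,0,-1,0,0,0.2,0,-2,0,0,0.2,0,-3,0,0])

```text
time: 6.65
tcp_pos: [0.5252, 0.1774, 0.2263]
ee_rot: [2.192, 2.25, 0.0]
wrist_force: [0.1, -0.3, 0.1]
gripper_width: 0.051
```

Request:
step_arm(motion=[0.2,0,-1,0,0,0.2,0,-2,0,0,0.2,0,-3,0,0])

```text
time: 6.95
tcp_pos: [0.5221, 0.1773, 0.2263]
ee_rot: [2.192, 2.25, 0.0]
wrist_force: [0.5, -0.4, -0.7]
gripper_width: 0.0513
```

Run:
```python
from h import *
s=imaging.get_image('side')
for a in (-.4,-.45,-.5,-.55,-.6,-.65):
    P=m2w([.14*np.sin(a),.212,.1125+.14*np.cos(a)]);q=proj('side',P)[0];print(a,P.round(4),((q-[260,90])*6).round())
cv2.imwrite('pics/c3.png',cv2.resize(s[90:190,260:360],None,fx=6,fy=6,interpolation=2))
```

```text
-0.4 [0.5455 0.1528 0.2414] [217. 380.]
-0.45 [0.5392 0.1526 0.2386] [208. 388.]
-0.5 [0.5329 0.1525 0.2354] [198. 396.]
-0.55 [0.5269 0.1523 0.2319] [189. 405.]
-0.6 [0.521  0.1521 0.228 ] [181. 414.]
-0.65 [0.5153 0.152  0.224 ] [172. 423.]
```

View pics/c3.png

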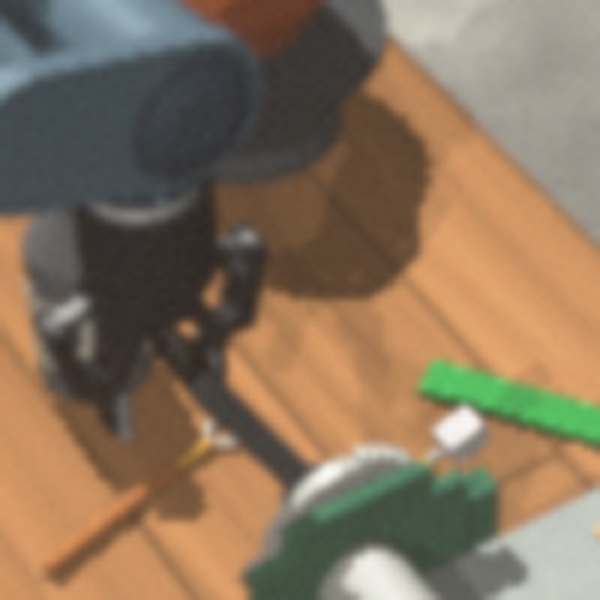

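Request:
step_arm(motion=[0.2,0,-0.5,0,0,0.2,0,-1,0,0,0.2,0,-1.5,0,0,0.2,0,-2,0,0])

```text
time: 7.4
tcp_pos: [0.5202, 0.1773, 0.2263]
ee_rot: [-2.192, -2.25, 0.0]
wrist_force: [0.8, -0.3, -0.3]
gripper_width: 0.0513
```

Request:
step_arm(motion=[0.2,0,-0.5,0,0,0.2,0,-1,0,0])

```text
time: 7.6
tcp_pos: [0.5192, 0.1773, 0.2263]
ee_rot: [-2.192, -2.25, 0.0]
wrist_force: [1.4, 0.1, -1.1]
gripper_width: 0.0514
```

Request:
step_arm(motion=[0.2,0,-0.5,0,0,0.2,0,-1,0,0,0.2,0,-1.5,0,0,0.2,0,-2,0,0])

```text
time: 8.0
tcp_pos: [0.5172, 0.1772, 0.2263]
ee_rot: [2.192, 2.25, 0.0]
wrist_force: [0.6, -1.1, -0.2]
gripper_width: 0.0514
```

Request:
step_arm(motion=[0.2,0,-0.5,0,0,0.2,0,-1,0,0,0.2,0,-1.5,0,0,0.2,0,-2,0,0])

```text
time: 8.4
tcp_pos: [0.5152, 0.1771, 0.2263]
ee_rot: [-2.192, -2.25, 0.0]
wrist_force: [0.7, -0.0, 0.0]
gripper_width: 0.051
```

Request:
step_arm(motion=[0.2,0,-0.5,0,0,0.2,0,-1,0,0,0.2,0,-1.5,0,0,0.2,0,-2,0,0])

```text
time: 8.8
tcp_pos: [0.5132, 0.1771, 0.2263]
ee_rot: [-2.192, -2.25, 0.0]
wrist_force: [1.5, 1.4, 0.0]
gripper_width: 0.0513
```

Request:
step_arm(motion=[0.2,0,-0.5,0,0,0.2,0,-1,0,0,0.2,0,-1.5,0,0,0.2,0,-2,0,0])

```text
time: 9.2
tcp_pos: [0.5114, 0.177, 0.2262]
ee_rot: [2.192, 2.25, 0.001]
wrist_force: [3.3, 0.6, -3.7]
gripper_width: 0.0508
```

Request:
step_arm(motion=[0.2,0,-0.3,0.5,0,0.2,0,-0.6,1.0,0,0.2,0,-1,1.5,0,0.2,0,-1,1.5,0])

```text
time: 9.6
tcp_pos: [0.5109, 0.177, 0.2256]
ee_rot: [2.191, 2.249, 0.003]
wrist_force: [3.3, 0.9, 2.9]
gripper_width: 0.0512
```

Request:
step_arm(motion=[0.2,0,-0.3,0.1,0,0.2,0,-0.6,0.2,0,0.2,0,-1.0,0.3,0,0.2,0,-1.0,0.3,0])

```text
time: 10.0
tcp_pos: [0.5103, 0.177, 0.2253]
ee_rot: [2.191, 2.248, 0.004]
wrist_force: [6.2, -0.2, 2.6]
gripper_width: 0.0512
```

Request:
step_arm(motion=[0.2,0,-0.3,0.1,0,0.2,0,-0.6,0.2,0,0.2,0,-0.6,0.2,0,0.2,0,-0.6,0.2,0,0.2,0,-0.6,0.2,0,0.2,0,-0.6,0.2,0])

```text
time: 10.6
tcp_pos: [0.5101, 0.177, 0.2252]
ee_rot: [2.191, 2.248, 0.006]
wrist_force: [7.9, -0.2, 1.8]
gripper_width: 0.0516
```

Request:
step_arm(motion=[0.2,0,-0.2,0.1,0,0.2,0,-0.3,0.1,0,0.2,0,-0.3,0.1,0,0.2,0,-0.3,0.1,0,0.2,0,-0.3,0.1,0])

```text
time: 11.1
tcp_pos: [0.51, 0.177, 0.2252]
ee_rot: [2.19, 2.247, 0.006]
wrist_force: [8.9, 0.4, 1.3]
gripper_width: 0.051
```

Request:
step_arm(motion=[0.2,0,5,0,0,0.2,0,12,-1,0,0.2,0,20,-2,0,0.2,0,28,-3,0,0.2,0,33,-4,0,0.2,0,36,-5,0,0.2,0,39,-6,0,0.2,0,42,-8,0])

```text
time: 11.9
tcp_pos: [0.5501, 0.1781, 0.2322]
ee_rot: [-2.192, -2.25, 0.001]
wrist_force: [-2.4, 0.0, 1.1]
gripper_width: 0.0514
```

Request:
step_arm(motion=[0.2,0,2,-1,0,0.2,0,4,-2,0,0.2,0,6,-3,0,0.2,0,8,-3.5,0,0.2,0,10,-4,0,0.2,0,12,-5,0,0.2,0,14,-5.5,0])

```text
time: 12.6
tcp_pos: [0.5643, 0.1784, 0.2378]
ee_rot: [-2.192, -2.25, 0.001]
wrist_force: [-4.3, -0.3, 3.3]
gripper_width: 0.0508
```

Request:
step_arm(motion=[0.2,0,1,-0.4,0,0.2,0,2,-0.8,0,0.2,0,3,-1.2,0,0.2,0,4,-1.6,0])

```text
time: 13.0
tcp_pos: [0.5673, 0.1785, 0.2391]
ee_rot: [-2.191, -2.249, 0.004]
wrist_force: [-7.3, -1.1, 4.2]
gripper_width: 0.051
```

Request:
step_arm(motion=[0.2,0,1,-0.4,0,0.2,0,2,-0.8,0,0.2,0,3,-1.2,0,0.2,0,4,-1.6,0])

```text
time: 13.4
tcp_pos: [0.5719, 0.1786, 0.2412]
ee_rot: [-2.192, -2.25, 0.002]
wrist_force: [-5.7, -0.4, 4.0]
gripper_width: 0.0511
```

Request:
step_arm(motion=[0.2,0,1,-0.3,0,0.2,0,2,-0.6,0,0.2,0,3,-0.9,0,0.2,0,4,-1.2,0])

```text
time: 13.8
tcp_pos: [0.5766, 0.1787, 0.242]
ee_rot: [2.192, 2.25, 0.001]
wrist_force: [-0.6, 0.1, 1.7]
gripper_width: 0.0511
```

Request:
step_arm(motion=[0.2,0,0,0,0,0.2,0,0,0,0,0.2,0,0,0,0,0.2,0,0,0,0])

```text
time: 14.2
tcp_pos: [0.5764, 0.1787, 0.242]
ee_rot: [2.192, 2.25, 0.0]
wrist_force: [-0.1, 0.3, 0.1]
gripper_width: 0.0516
```

Run:
```python
from h import *
s=imaging.get_image('side')
for a in (-.35,-.3,-.25,-.2,-.15):
    P=m2w([.14*np.sin(a),.212,.1125+.14*np.cos(a)]);q=proj('side',P)[0];print(a,P.round(4),((q-[260,90])*6).round())
cv2.imwrite('pics/c4.png',cv2.resize(s[90:190,260:360],None,fx=6,fy=6,interpolation=2))
goto([.6,.18,.25],1.597)
```

```text
-0.35 [0.552 0.153 0.244] [227. 372.]
-0.3 [0.5587 0.1531 0.2462] [237. 365.]
-0.25 [0.5654 0.1533 0.2481] [247. 357.]
-0.2 [0.5722 0.1535 0.2497] [257. 351.]
-0.15 [0.5791 0.1537 0.2509] [268. 344.]
t 14.25 tcp [0.5764 0.1787 0.242 ] shift mm [ 0.7 23.7 -8. ] turn -0.0 F [-1.   0.4  0.8] w 0.05148381544340024
```

View pics/c4.png

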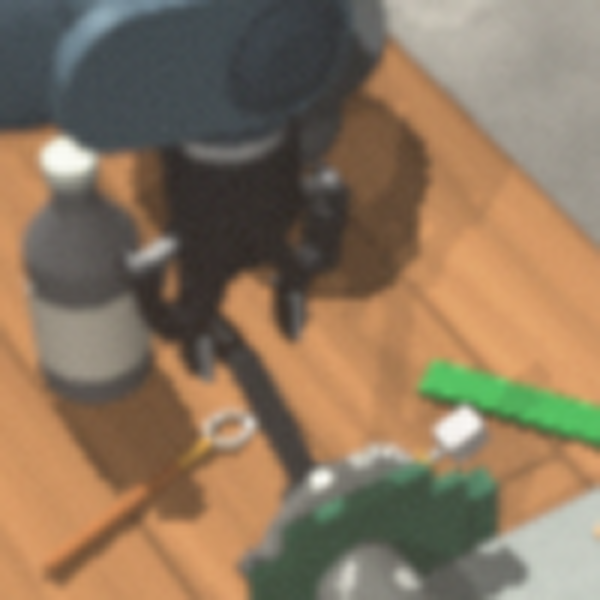

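Request:
step_arm(motion=[0.2,0,3,-1,0,0.2,0,6,-1.5,0,0.2,0,8,-2,0,0.2,0,10,-2.5,0,0.2,0,12,-3,0,0.2,0,14,-3.5,0,0.2,0,15,-4,0])

```text
time: 14.95
tcp_pos: [0.5906, 0.1791, 0.246]
ee_rot: [-2.191, -2.249, 0.003]
wrist_force: [-5.6, -0.8, 2.4]
gripper_width: 0.0513
```

Request:
step_arm(motion=[0.2,0,1,-0.2,0,0.2,0,2,-0.4,0,0.2,0,3,-0.6,0,0.2,0,4,-0.8,0])

```text
time: 15.35
tcp_pos: [0.5956, 0.1793, 0.2471]
ee_rot: [2.192, 2.25, 0.001]
wrist_force: [-2.2, -0.5, 1.4]
gripper_width: 0.0515
```

Request:
step_arm(motion=[0.2,0,0.8,-0.1,0,0.2,0,1.6,-0.2,0,0.2,0,2.4,-0.3,0,0.2,0,2.4,-0.3,0,0.2,0,2.4,-0.3,0])

```text
time: 15.85
tcp_pos: [0.5979, 0.1792, 0.2471]
ee_rot: [2.192, 2.25, 0.001]
wrist_force: [-0.7, -0.2, -0.2]
gripper_width: 0.0511
```

Request:
step_arm(motion=[0.2,0,1,0,0,0.2,0,1,0,0,0.2,0,1,0,0,0.2,0,1,0,0])

```text
time: 16.25
tcp_pos: [0.5987, 0.1793, 0.2472]
ee_rot: [2.192, 2.25, 0.0]
wrist_force: [-0.5, 0.2, -0.3]
gripper_width: 0.0507
```

Request:
step_arm(motion=[0.2,0,3,0,0,0.2,0,6,0,0,0.2,0,8,0,0,0.2,0,10,0,0,0.2,0,12,0,0,0.2,0,14,0,0])

```text
time: 16.85
tcp_pos: [0.6122, 0.1797, 0.2476]
ee_rot: [-2.191, -2.249, 0.002]
wrist_force: [-4.7, 0.6, 3.2]
gripper_width: 0.0513
```

Request:
step_arm(motion=[0.2,0,1,0,0,0.2,0,2,0,0,0.2,0,3,0,0,0.2,0,4,0,0])

```text
time: 17.25
tcp_pos: [0.6168, 0.1798, 0.2471]
ee_rot: [2.192, 2.25, 0.0]
wrist_force: [-3.1, -0.4, 2.3]
gripper_width: 0.0511
```

Request:
step_arm(motion=[0.2,0,0.8,0,0,0.2,0,1.6,0,0,0.2,0,2.4,0,0,0.2,0,3,0,0,0.2,0,3,0,0,0.2,0,3,0,0])

```text
time: 17.85
tcp_pos: [0.6199, 0.1797, 0.2471]
ee_rot: [2.192, 2.25, 0.0]
wrist_force: [0.2, 0.6, 0.2]
gripper_width: 0.0512
```

Request:
step_arm(motion=[0.2,0,-8,0,0,0.2,0,-8,-40,0,0.2,0,-8,-80,0,0.2,0,-8,-110,0,0.2,-120,-80,-110,-0.03,0.2,-219,-129,-110,-0.037,0.2,-219,-129,-110,-0.037,0.2,-219,-129,-110,-0.037,0.2,-219,-129,-110,-0.037,0.2,-219,-129,-110,-0.037,0.2,-219,-129,-110,-0.037])

```text
time: 18.95
tcp_pos: [0.4958, -0.0432, 0.3574]
ee_rot: [2.153, 2.287, 0.001]
wrist_force: [-0.5, 0.0, 0.6]
gripper_width: 0.0511
```

Run:
```python
from h import *
t=imaging.get_image('top');s=imaging.get_image('side')
for a in (-.075,0,.05,.082,.12,.2):
    P=m2w([.14*np.sin(a),.2375,.1125+.14*np.cos(a)]);print(a,((proj('top',P)[0]-[220,120])*4).round(),((proj('side',P)[0]-[250,110])*4).round()+[400,0])
cv2.imwrite('pics/c5.png',np.hstack([cv2.resize(i[y:y+130,x:x+100],None,fx=4,fy=4,interpolation=2) for i,x,y in((t,220,120),(s,250,110))]))
goto([.4829,-.0394,.2],1.634)
```

```text
-0.075 [130. 227.] [613. 126.]
0 [130. 213.] [624. 121.]
0.05 [130. 204.] [631. 118.]
0.082 [130. 199.] [635. 116.]
0.12 [130. 192.] [641. 114.]
0.2 [130. 179.] [652. 111.]
t 19.05 tcp [ 0.4965 -0.0418  0.3573] shift mm [  3.2 -13.5 157.3] turn 0.001 F [ 0.9 -0.4  0.3] w 0.05122463877025993
```

View pics/c5.png

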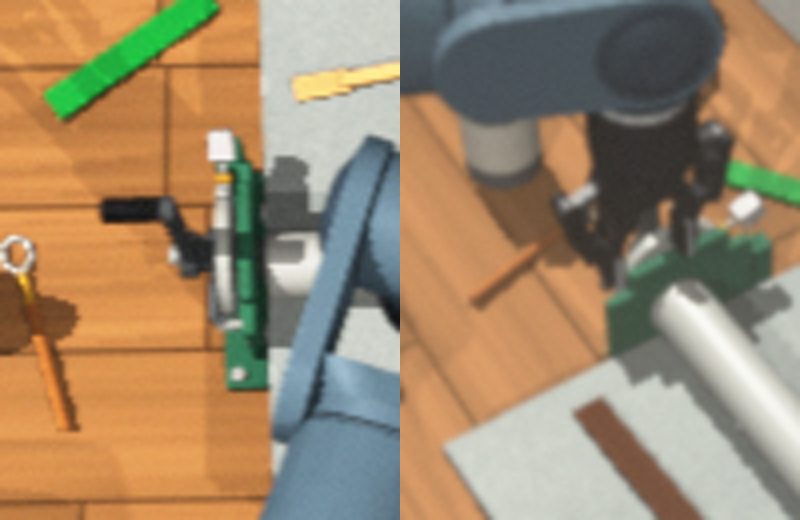

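Run:
```python
from h import *
a=cv2.imread('pics/top0.png');cv2.imwrite('pics/top1.png',imaging.get_image('top'));b=cv2.imread('pics/top1.png')
for i in(a,b):
    g=i.max(2).astype(int)[160:190,240:262]; m=g<60
    w=np.clip(70-g,0,None)*(g<70)
    ys,xs=np.mgrid[160:190,240:262]
    print((w*xs).sum()/w.sum(),(w*ys).sum()/w.sum(),[ (round((w[:,c]*ys[:,c]).sum()/max(w[:,c].sum(),1),1)) for c in range(4,22,2)])
for l in(-.1,-.075,-.05,0,.025,.05,.075,.1):
    print(l,proj('top',m2w([.14*np.sin(l),.2375,.1125+.14*np.cos(l)]))[0].round(2))
```

```text
252.5547504025765 176.58816425120773 [np.float64(0.0), np.float64(176.7), np.float64(176.9), np.float64(176.6), np.float64(176.6), np.float64(176.5), np.float64(176.3), np.float64(176.4), np.float64(178.7)]
252.40811258278146 172.1121688741722 [np.float64(0.0), np.float64(172.3), np.float64(172.3), np.float64(172.2), np.float64(172.1), np.float64(172.0), np.float64(172.0), np.float64(171.9), np.float64(0.0)]
-0.1 [252.61 177.87]
-0.075 [252.58 176.72]
-0.05 [252.55 175.58]
0 [252.51 173.32]
0.025 [252.5 172.2]
0.05 [252.49 171.09]
0.075 [252.49 170.  ]
0.1 [252.49 168.91]
```

Run:
```python
from h import *
goto([.607,.1795,.357],1.597)
```

```text
t 19.1 tcp [ 0.4966 -0.0415  0.3572] shift mm [2.134e+02 1.244e+02 2.000e-01] turn 0.038 F [-0.2  1.  -0.4] w 0.051220734548954955
```

Request:
step_arm(motion=[0.2,100,60,0,0.03,0.2,213,123,0,0.038,0.2,213,123,0,0.038,0.2,213,123,0,0.038,0.2,213,123,0,0.038,0.2,213,123,0,0.038,0.2,213,123,0,0.038,0.2,213,123,0,0.038,0.2,213,123,0,0.038,0.2,213,123,35,0.038,0.2,213,123,70,0.038,0.2,213,123,100,0.038,0.2,213,123,110,0.038,0.2,213,123,110,0.038,0.2,213,123,110,0.038])

```text
time: 20.6
tcp_pos: [0.6066, 0.1776, 0.2493]
ee_rot: [2.193, 2.247, 0.004]
wrist_force: [0.3, -0.4, 0.3]
gripper_width: 0.0512
```

Request:
step_arm(motion=[0.2,1,4,0,0,0.2,1,8,0,0,0.2,1,10,0,0,0.2,1,11,0,0,0.2,1,12,0,0,0.2,1,13,0,0,0.2,1,14,0,0])

```text
time: 21.3
tcp_pos: [0.6197, 0.1792, 0.2471]
ee_rot: [-2.193, -2.249, 0.0]
wrist_force: [-0.7, 0.7, -0.3]
gripper_width: 0.0514
```

Request:
step_arm(motion=[0.2,0,1,0,0,0.2,0,2,0,0,0.2,0,3,0,0,0.2,0,4,0,0,0.2,0,4,0,0])

```text
time: 21.8
tcp_pos: [0.6239, 0.1793, 0.2472]
ee_rot: [2.193, 2.249, 0.0]
wrist_force: [0.8, -0.2, 0.9]
gripper_width: 0.0516
```

Request:
step_arm(motion=[0.2,0,1,0,0,0.2,0,2,0,0,0.2,0,3,0,0,0.2,0,3,0,0])

```text
time: 22.2
tcp_pos: [0.6269, 0.1794, 0.2472]
ee_rot: [2.194, 2.249, 0.0]
wrist_force: [-0.5, -0.7, 0.6]
gripper_width: 0.0513
```

Request:
step_arm(motion=[0.2,0,-8,0,0,0.2,0,-14,0,0,0.2,0,-14,-40,0,0.2,0,-14,-80,0,0.2,0,-14,-110,0,0.2,-120,-80,-110,-0.03,0.2,-219,-144,-110,-0.037,0.2,-219,-144,-110,-0.037,0.2,-219,-144,-110,-0.037,0.2,-219,-144,-110,-0.037,0.2,-219,-144,-110,-0.037,0.2,-219,-144,-110,-0.037])

```text
time: 23.4
tcp_pos: [0.4875, -0.0438, 0.3574]
ee_rot: [2.154, 2.286, 0.001]
wrist_force: [1.0, 0.7, 1.5]
gripper_width: 0.0513
```

```bash
cat >> h.py <<'E'
def lean():
    from scipy.optimize import brentq
    i=imaging.get_image('top');g=i.max(2).astype(int)[155:190,244:260];w=np.clip(70-g,0,None);ys=np.mgrid[155:190,244:260][0]
    y=(w*ys).sum()/w.sum()
    f=lambda l:proj('top',m2w([.14*np.sin(l),.2375,.1125+.14*np.cos(l)]))[0][1]-y
    return y,brentq(f,-.7,.7)
E
python3 - <<'E'
from h import *
print(lean()); goto([.4829,-.0394,.2],1.634)
E
```

```text
(np.float64(169.99881982690795), 0.07493031855830538)
t 23.45 tcp [ 0.488  -0.0429  0.3573] shift mm [  3.8  -5.  157.3] turn -0.002 F [ 0.2 -0.3  0.3] w 0.05111416221360847
```

Request:
step_arm(motion=[0.0,4,-5,50,0,0.0,4,-5,100,0,0.0,4,-5,150,0,0.0,4,-5,200,0,0.0,4,-5,230,0,0.0,4,-5,245,0,0.0,4,-5,250,0,0.0,4,-5,252,0,0.0,4,-5,252,0])

```text
time: 24.35
tcp_pos: [0.4839, -0.0391, 0.1061]
ee_rot: [2.149, 2.289, 0.001]
wrist_force: [0.4, 1.1, 0.4]
gripper_width: 0.0426
```

Run:
```python
from h import *
print(ctrl.tip_reach)
t=imaging.get_image('top');s=imaging.get_image('side')
cv2.imwrite('pics/c6.png',cv2.resize(s[170:270,260:360],None,fx=6,fy=6,interpolation=2))
goto([.4829,-.0394,.1],1.634)
```

```text
0.022
t 24.45 tcp [ 0.484  -0.0394  0.1065] shift mm [ 0.1 -1.1  6.5] turn -0.001 F [0.1 0.7 0.1] w 0.042533523390458336
```

View pics/c6.png

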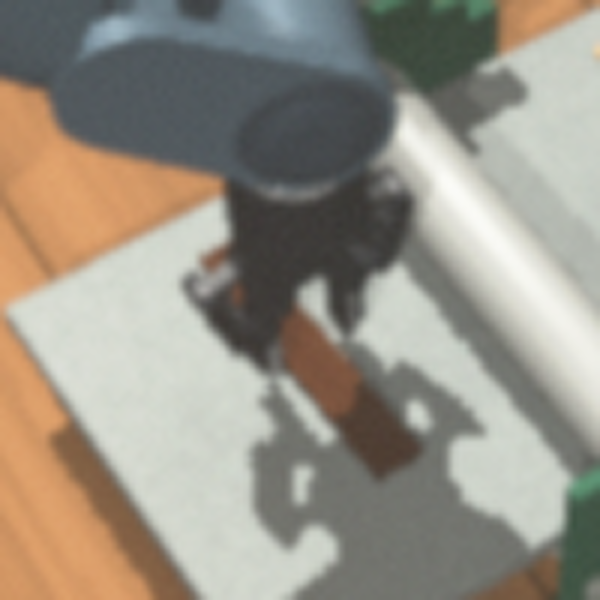

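Request:
step_arm(motion=[0.0,0,-1,2,0,0.0,0,-1,4,0,0.0,0,-1,5,0,0.0,0,-1,6,0,0.0,0,-1,7,0,0.0,0,-1,7,0])

```text
time: 25.05
tcp_pos: [0.4819, -0.0395, 0.098]
ee_rot: [-2.151, -2.289, 0.0]
wrist_force: [-1.2, 0.1, 0.3]
gripper_width: 0.0428
```

Request:
step_arm(motion=[-0.4,0,0,0,0,-0.4,0,0,0,0,-0.4,0,0,0,0,-0.4,0,0,0,0,-0.4,0,0,0,0,-0.4,0,0,0,0], squeeze=25)

```text
time: 25.65
tcp_pos: [0.4822, -0.0396, 0.0984]
ee_rot: [2.151, 2.289, 0.0]
wrist_force: [-0.4, -1.1, 1.4]
gripper_width: 0.0295
```

Request:
step_arm(motion=[-0.4,0,0,-8,0,-0.4,-10,-16,-20,0,-0.4,-20,-33,-25,0,-0.4,-20,-33,-25,0.14,-0.4,-20,-33,-25,0.28,-0.4,-20,-33,-25,0.42,-0.4,-20,-33,-25,0.56,-0.4,-20,-33,-25,0.7,-0.4,-20,-33,-25,0.84,-0.4,-20,-33,-25,0.98,-0.4,-20,-33,-25,1.12,-0.4,-20,-33,-25,1.26,-0.4,-20,-33,-25,1.4,-0.4,-20,-33,-25,1.54,-0.4,-20,-33,-25,1.608,-0.4,-20,-33,-25,1.608,-0.4,-20,-33,-25,1.608])

```text
time: 27.35
tcp_pos: [0.4502, -0.0615, 0.1234]
ee_rot: [-3.141, -0.041, 0.0]
wrist_force: [0.1, -0.1, -0.8]
gripper_width: 0.029
```

Run:
```python
from h import *
s=imaging.get_image('side')
cv2.imwrite('pics/c7.png',cv2.resize(s[170:300,230:360],None,fx=5,fy=5,interpolation=2)[:600])
goto(m2w([-.155,0,.0985]),YAW)
```

```text
t 27.4 tcp [ 0.4503 -0.0615  0.1233] shift mm [ 0.4  0.3 24.8] turn -0.0 F [-0.5 -0.9 -0.4] w 0.029168969484372413
```

View pics/c7.png

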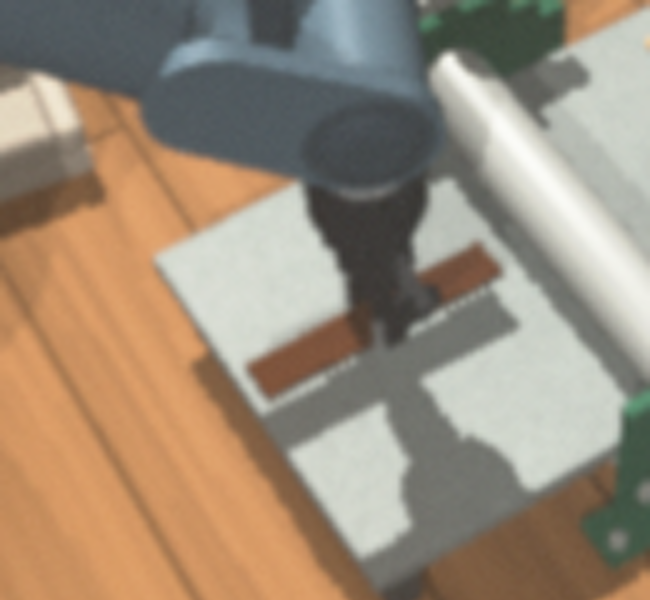

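Request:
step_arm(motion=[-0.4,0,0,12,0,-0.4,0,0,20,0,-0.4,0,0,24,0,-0.4,0,0,25,0,-0.4,0,0,25,0,0.0,0,0,25,0,0.0,0,0,25,0,0.0,0,0,25,0,0.0,-15,0,23,0,0.0,-35,0,23,0,0.0,-55,0,23,0,0.0,-68,0,23,0,0.0,-68,0,25,0,0.0,-68,0,25,0])

```text
time: 28.8
tcp_pos: [0.3826, -0.0633, 0.0981]
ee_rot: [3.141, 0.038, 0.001]
wrist_force: [1.1, 0.4, 0.5]
gripper_width: 0.0428
```

Run:
```python
from h import *
s=imaging.get_image('side')
cv2.imwrite('pics/c8.png',cv2.resize(s[170:300,230:360],None,fx=5,fy=5,interpolation=2)[:600])
h=cv2.cvtColor(s,cv2.COLOR_BGR2HSV);d=((h[...,0]<14)&(h[...,1]>110)&(h[...,2]<150)).astype(np.uint8)
d[:200]=0;d[260:]=0;d[:,:275]=0;d[:,345:]=0
c=max(cv2.findContours(d,0,2)[0],key=cv2.contourArea)
q=np.array([w2m(plane('side',p[0],.083))[:2] for p in c],np.float32);print(cv2.minAreaRect(q),q.min(0),q.max(0))
goto(m2w([-.223,0,.0985]),YAW)
```

```text
((-0.12775012850761414, 0.0005928166210651398), (0.023357417434453964, 0.11142269521951675), 89.79116821289062) [-0.18343669 -0.01110298] [-0.07207064  0.01244985]
t 28.85 tcp [ 0.3829 -0.0633  0.0983] shift mm [-0.2  0.2 -0.2] turn -0.002 F [0.4 0.2 0.6] w 0.0424409355789412
```

View pics/c8.png

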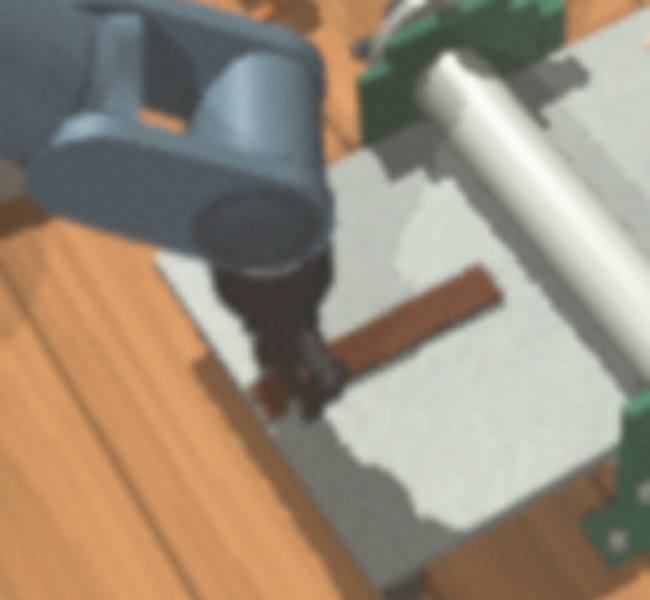

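Request:
step_arm(motion=[-0.4,0,0,0,0,-0.4,0,0,0,0,-0.4,0,0,0,0,-0.4,0,0,0,0,-0.4,0,0,0,0,-0.4,8,0,0,0,-0.4,18,0,0,0,-0.4,28,0,0,0,-0.4,36,0,0,0,-0.4,44,0,0,0,-0.4,50,0,0,0,-0.4,55,0,0,0,-0.4,60,0,0,0,-0.4,65,0,0,0,-0.4,70,0,0,0])

```text
time: 30.35
tcp_pos: [0.4519, -0.0615, 0.0985]
ee_rot: [-3.141, -0.04, 0.004]
wrist_force: [-4.1, -0.8, 8.3]
gripper_width: 0.0291
```

Run:
```python
from h import *
s=imaging.get_image('side')
cv2.imwrite('pics/c9.png',cv2.resize(s[160:280,240:370],None,fx=5,fy=5,interpolation=2)[:600])
P=[m2w([x,y,.083]) for x in(-.158+.07-.09,-.158+.07+.09) for y in(-.015,.015)]
print(((proj('side',P)-[240,160])*5).round())
goto(m2w([-.093,0,.0985]),YAW)
```

```text
[[310. 420.]
 [286. 388.]
 [537. 298.]
 [512. 268.]]
t 30.4 tcp [ 0.4528 -0.0616  0.0985] shift mm [59.8  0.   0. ] turn -0.001 F [ 0.6 -0.2  3. ] w 0.02874289270795712
```

View pics/c9.png

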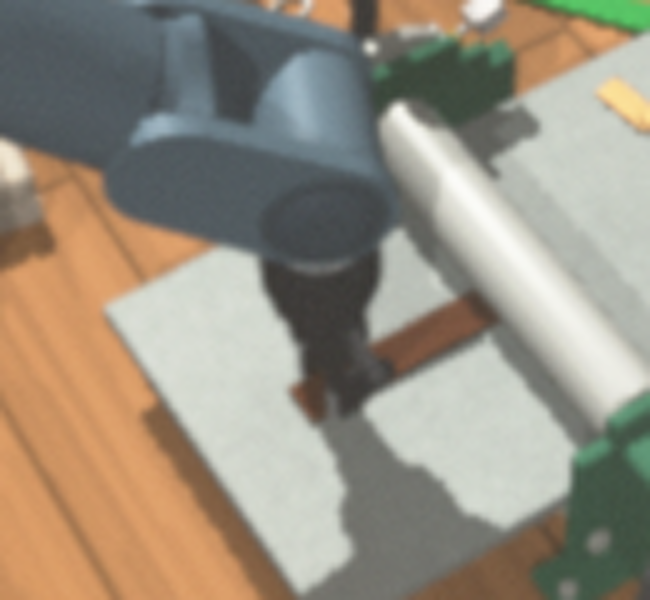

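Request:
step_arm(motion=[-0.4,5,0,-0.3,0,-0.4,10,0,-0.3,0,-0.4,15,0,-0.3,0,-0.4,20,0,-0.3,0,-0.4,25,0,-0.3,0,-0.4,30,0,-0.3,0,-0.4,35,0,-0.3,0,-0.4,40,0,-0.3,0,-0.4,45,0,-0.3,0,-0.4,50,0,-0.3,0,-0.4,55,0,-0.3,0,-0.4,58,0,-0.3,0,-0.4,58,0,-0.3,0])

```text
time: 31.7
tcp_pos: [0.5106, -0.0601, 0.0985]
ee_rot: [3.141, 0.039, 0.0]
wrist_force: [-0.4, -0.6, 2.9]
gripper_width: 0.0294
```

Request:
step_arm(motion=[0.0,0,0,0,0,0.0,0,0,0,0,0.0,0,0,0,0,0.0,0,0,0,0,0.0,-2,0,-15,0,0.0,-20,0,-50,0,0.0,-60,0,-100,0,0.0,-100,0,-140,0,0.0,-130,0,-160,0,0.0,-130,0,-160,0,0.0,-130,0,-160,0])

```text
time: 32.8
tcp_pos: [0.3804, -0.0635, 0.2597]
ee_rot: [3.14, 0.038, 0.006]
wrist_force: [0.1, -0.7, 0.0]
gripper_width: 0.0427
```

Run:
```python
from h import *
print(lean())
s=imaging.get_image('side');t=imaging.get_image('top')
cv2.imwrite('pics/c10.png',np.hstack([cv2.resize(i[y:y+140,x:x+100],None,fx=4,fy=4,interpolation=2) for i,x,y in((t,270,110),(s,280,150))]))
for xc in(-.028,):
    P=[m2w([xc+x,y,.083]) for x in(-.09,.09) for y in(-.015,.015)]
    print(((proj('top',P)-[270,110])*4).round(),((proj('side',P)-[280,150])*4).round()+[400,0])
goto([.4,0,.3],0)
```

```text
(np.float64(170.0153470526683), 0.07455216729523145)
[[261. 427.]
 [226. 428.]
 [251. 222.]
 [216. 223.]] [[550. 343.]
 [531. 318.]
 [727. 247.]
 [706. 224.]]
t 32.95 tcp [ 0.3803 -0.063   0.2567] shift mm [ 21.2 -62.6 -43.2] turn 0.025 F [-0.6 -0.6 -0.3] w 0.04257180251471543
```

View pics/c10.png

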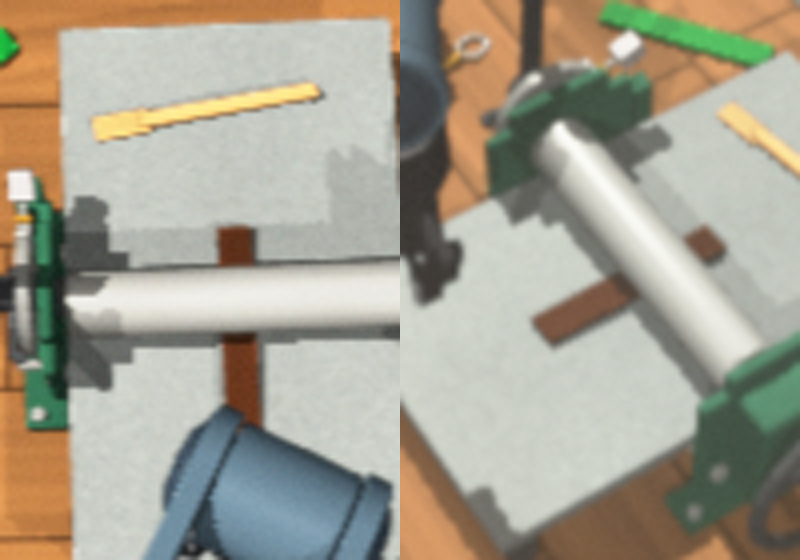

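```bash
python3 -c "
from cell import finish_job;print(finish_job())"
```

```text
the job is handed in; nothing more can be done
None
```

The lever was set to the third notch and the slat slid under the top roller. I handed the job in at about 33 s, and no verdict was reported.

**What I did**
- **Closing:** I eased the lever back over two teeth and the smooth stretch to its closed stop. I held it there with about 8 N at the grip, against the 8 to 12 N asked for.
- **Opening:** I then pushed it open over three teeth, watching the force rise and fade at each.
- **Slat:** I turned the slat to the feed direction and laid it flat. Gripped near its near end, it slid under the roller without jamming.

**Last checks**
- **Slat position:** it lies square to the roller with its middle about 28 mm before the machine's middle. Its far end shows roughly 60 mm past the middle.
- **Lever angle:** the lean is 0.075 rad, 0.147 rad beyond where it started, which was the second notch. I expected 0.157 rad, so I estimate the roller axis at 112.2 to 112.4 mm, inside the band but not centred.
- **Surroundings:** the modelling tool and loop tool look unmoved in the last picture, and the gripper is clear. I did not measure the other bystanders again.

**What disagreed or was not checked**
- **Third click:** the force had gone, but the camera showed the lever only 0.10 rad past its start, near the tooth's crest. I went back and nudged it forward about 0.05 rad, with almost no force.
- **First and second clicks:** these rest on the force drop. The first also has a rough side view, but I took no camera measurement of the second.

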